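# Release the latched extraction key

## Robot

A 6-joint arm with a two-finger parallel gripper is mounted at the origin on the work surface. World frame = base frame: x ahead of the robot, y to its left, z up, the work surface at z = 0. Lengths are in m, angles in degrees, forces in N, time in s.
With the tool pointing down it reaches from about 0.25 to 0.85 m from the base axis. Payload 12.5 kg.
Tool frame: the origin (TCP) lies at the centre of the arm's flange, where the gripper is bolted on; the fingertips stand 186 mm ahead of it and the grasp point (between the pads) lies 167 mm ahead of it; z points along the fingers, y is the direction in which the jaws open and shut (so a half turn about z gives the same grasp; the last joint's range is limited). The gripper opens to 93 mm and grips with 3 to 60 N. Pads are 15 mm wide; open, the fingers measure 128 mm over their backs; the gripper's body (75 mm by 188 mm) begins 65 mm behind the grasp point.
Start: joints at [-76.696, 20.094, 94.641, -0, 65.266, -4.847], TCP at [0.171, -0.523, 0.405] pointing down, gripper open.
Joint ranges: [-157.81, 157.81], [-45, 120.19], [0.68, 151.7], [-89.99, 269.99], [4.06, 180], [-164.3, 164.3]. Speed limits (degrees/s): [127.2, 127.2, 159.86, 180, 180, 180].

## Interface

Orientations are given as [roll, pitch, yaw] about the fixed x, y, z axes, in that order (R = Rz(yaw) Ry(pitch) Rx(roll)).
In Python, from plant import manip, cams gives the robot as it stands.
- The arm moves only by the tool play_rows, never from a script. Its argument "steps" is a list of rows, each an object with "rot": the turn, a rotation vector about the tool's x, y, z in rad, a list of three; "offset": the shift along the tool's x, y, z in m, a list of three; "fingers": the closure in counts, from 0 (fully open) to 255 (shut). A call has 1 to 5 rows; each row is the pose to reach, as a shift and turn from the pose commanded when the call began, along the tool's axes at that moment; what a row does not reach only later rows make up. A row lasts 1/10 s, in which the tool goes at most 50 mm and 8.59 degrees, less where a joint would pass 70% of its speed; a pose out of reach is approached as far as the arm can. A call with a gripper value outside its range is refused whole. The fingers move at their own pace and stop on an object; "squeeze" is the grip in N (left out, the last holds). Time passes only in rows, so rows that repeat a pose let the fingers close. It gives the time, the measured TCP pose, the force and the opening at its end, in the units of the state.
- manip.get_obs(): the state, without advancing time (a new reading comes with each control period).
- cams.camera(name): name is "scene" or "top" or "wrist"; returns the picture (480x640x3 uint8, red, green, blue); there is no depth.
- cams.camera_info(name): a dict with "fx", "fy", "cx", "cy" (pixels), "R" (3x3) and "t" (3): a world point X has camera coordinates R X + t; the wrist camera has in their place "hand_eye" (4x4, takes a point from camera to tool coordinates, whose origin is the TCP and whose axes are the flange's). Camera axes: x right, y down, z forward; pixel columns grow to the right and rows downward; lengths in m; the calibration is good to about 2 mm. A picture is of the moment at which its call begins: read the wrist's pose just before it. camera_info takes no time and is no camera call.
- manip.finish_job(): hands the job in, once; it reports no verdict.
Trained networks look in the newest picture that a camera, given by its name, has taken for a name from the list of things; names that differ only in an ending like _2 or _b are one class to them, and where a whole thing is asked for, a point or a joint stands for the part that bears it (a point fixed in the world has none). Each returns a list of dicts, best first, with "confidence" (0 to 1); they miss things now and then, are a little off and sometimes report something else, mostly with a low value. They report only what shows in the picture. A call takes as long as a camera call.
- cams.outline_of(camera, query): "mask" (480x640 bool, what is visible of it) and "extent" ([left, top, right, bottom] in pixels, round what is visible of it).
The state is a dict: "clock": time; "joint_pos": joint angles; "joint_velocities": joint speeds; "tau": joint torques, N m; "position": TCP position; "orientation": TCP orientation; "ft_force": force on the tool from outside, world axes, zero at the start; "torque": the same for the moment, N m; "grip_width": finger opening in m.
Only numpy, scipy, OpenCV 4.12 (cv2) and the standard library are available. Lean on these libraries where they do the work, as an engineer would, in place of code of your own. Each camera call takes 0.05 s, during which the arm holds its last target.

## Task

One of the four identical keys on the dust-extraction control box was left latched down. With a fingertip tap each key lightly, one after another along the row from the robot's left to its right, to feel which one is latched, without pressing any of them in. Then press only the latched key in until it releases, and let it spring up, so that all four keys stand up. Pick nothing up and leave the loose things on and around the box where they are.

Things in the scene. Friction and masses are not known exactly. Their poses are not given: they have to be found in the camera images.
- box: Grey steel dust-extraction control box, fixed: 150 mm (its x) by 280 mm (its y) by 60 mm tall, hose outlets out of its far side. Origin: centre of its underside, on the table; x points away from the robot, y to its left; turned by up to 17 degrees. On top, 30 mm to the robot's side of its centre, a row of four identical keys along its y, at y = +84, +28, -28, -84 mm.
- key_a_top (a point): Centre of the top face of one of the four identical keys; the letters are not in the row's order and do not tell which is latched: read the position. For all four keys alike: Grey square cap 30 by 30 mm, square to the box, in a black bezel 42 mm square and 4 mm tall. Exactly one of the four is latched down at the start.
- key_b_top (a point): Centre of the top face of one of the four identical keys; the letters are not in the row's order and do not tell which is latched: read the position. For all four keys alike: Its top is 78 mm above the table when up, about 3.5 mm lower when latched down. It moves straight down, 8.5 mm from up to its stop.
- key_c_top (a point): Centre of the top face of one of the four identical keys; the letters are not in the row's order and do not tell which is latched: read the position. For all four keys alike: A key that is up starts to give at about 2 N and gives about 1 mm at 3 N, 3 mm at 5 N, 5 mm at 7 N; it must not be pressed in more than 5 mm, which would switch its outlet on.
- key_d_top (a point): Centre of the top face of one of the four identical keys; the letters are not in the row's order and do not tell which is latched: read the position. For all four keys alike: The latched key gives under 1 mm below 5 N. Pressed slowly to its stop (5 mm beyond its latched place, about 10 N; 3 mm and 8 N is enough), held there a moment and let go, it springs up by itself.
- socket_small: Loose steel wrench socket standing on the control box's rear ledge: 22 mm across, 32 mm tall; origin under its centre. Not part of the work.
- socket_large: Loose steel wrench socket standing on the control box's rear ledge: 28 mm across, 38 mm tall; origin under its centre. Not part of the work.
- tape: Loose roll of masking tape lying on the table in front (robot side) of the box: 90 mm across, 25 mm tall; origin under its centre. Not part of the work.
- filter: Loose round white respirator filter lying on the table in front (robot side) of the box: 84 mm across, 36 mm tall; origin under its centre. Not part of the work.
- sander: Loose hand-held orbital sander standing on its pad, to the robot's left: 124 mm across, 125 mm tall; origin under its centre. Not part of the work.
- discs: Loose stack of round sanding discs to the robot's right: 150 mm across, 8 mm tall; origin under its centre. Not part of the work.
- cup: Loose paper cup to the robot's right: 76 mm across, 95 mm tall; origin under its centre. Not part of the work.
- driver: Loose red-handled screwdriver, about 200 mm long, lying to the robot's left; origin under its middle. Not part of the work.

How it is judged:
By the outcome, as a careful person would: the job done as asked, in the order asked, and still so for the second after the job is handed in, with the robot touching nothing.
It also fails if it takes over 56 s, if anything falls off the work surface, if the arm or the gripper's body presses on something with over 40 N, if the wrist force passes 120 N, or if a joint passes its speed limit or range.

## Working session

There is one attempt and no reset: what is moved stays moved. The work goes in short steps, Python scripts to look and compute and a tool call to move; the robot and the scene stay as the last step left them, time stands still between calls to the robot, and variables do not carry over. Pictures are saved under pics/ and viewed, and the job is handed in when it is done.

Besides the shell and the picture viewer there is one more tool, called after "Emit:" as name(argument=value, ...) on one line, values as JSON. play_rows: Moves the arm, as the interface text tells. Its arguments: {"type":"object","properties":{"steps":{"type":"array","items":{"type":"object","properties":{"rot":{"type":"array","items":{"type":"number"}},"offset":{"type":"array","items":{"type":"number"}},"fingers":{"type":"number"}}}},"squeeze":{"type":"number"}},"required":["steps"]}

```bash
ls; mkdir -p pics; python3 - <<'E'
from plant import manip, cams
import cv2
print(manip.get_obs())
for n in ("scene","top","wrist"):
    im=cams.camera(n); cv2.imwrite(f"pics/{n}0.png",im[:,:,::-1])
    print(n,cams.camera_info(n))
E
```

```text
pics
{'clock': 0.0, 'joint_pos': array([-7.66946501e+01,  2.01259159e+01,  9.46774513e+01, -1.49441747e-03,
        6.52652769e+01, -4.84839541e+00]), 'joint_velocities': array([ 0.03422224, -0.01713847,  0.03644133, -0.10169914, -0.13374624,
       -0.00319659]), 'tau': array([-1.47639825e-03, -4.97327006e+01, -2.85258847e+01,  6.98680594e-02,
        2.56946858e-02, -1.27411149e-04]), 'position': array([ 0.17134446, -0.5224949 ,  0.40418288]), 'orientation': array([-1.79931487e+02, -4.45005700e-03,  1.81543688e+01]), 'ft_force': array([-0.65501442,  0.62570488,  0.26727148]), 'torque': array([ 0.04807552, -0.01305573,  0.02850187]), 'grip_width': 0.09294606531241512}
scene {'fx': 451.4913685274198, 'fy': 451.4913685274198, 'cx': 318.62197503161894, 'cy': 243.75998238888806, 'R': array([[ 0.74018499,  0.67239896, -0.00241091],
       [ 0.49162404, -0.5436249 , -0.68027771],
       [-0.45872866,  0.50234609, -0.73295049]]), 't': array([-0.36743637, -0.18015984,  1.35554178])}
top {'fx': 513.7647135092485, 'fy': 513.7647135092485, 'cx': 323.4527078647324, 'cy': 244.6461056103589, 'R': array([[ 0.02120389, -0.99948374,  0.0241382 ],
       [-0.99410762, -0.02364467, -0.10578738],
       [ 0.10630351, -0.02175287, -0.99409576]]), 't': array([-0.0054822 ,  0.52168327,  1.30268949])}
wrist {'fx': 343.61815486955004, 'fy': 343.61815486955004, 'cx': 317.72613702119946, 'cy': 233.59635808161846, 'hand_eye': array([[ 6.63733077e-05, -9.56086830e-01, -2.93083554e-01,
         8.10722817e-02],
       [ 9.99999871e-01, -8.40281192e-05,  5.00579017e-04,
        -2.20135362e-04],
       [-5.03224266e-04, -2.93083549e-01,  9.56086701e-01,
         2.05460357e-02],
       [ 0.00000000e+00,  0.00000000e+00,  0.00000000e+00,
         1.00000000e+00]])}
```

View pics/top0.png

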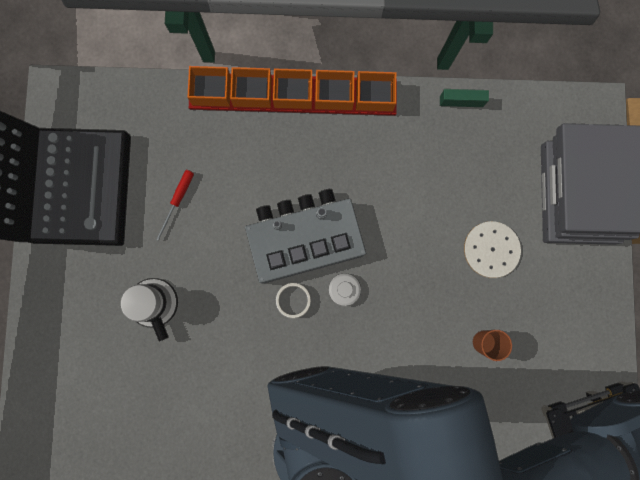

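View pics/scene0.png

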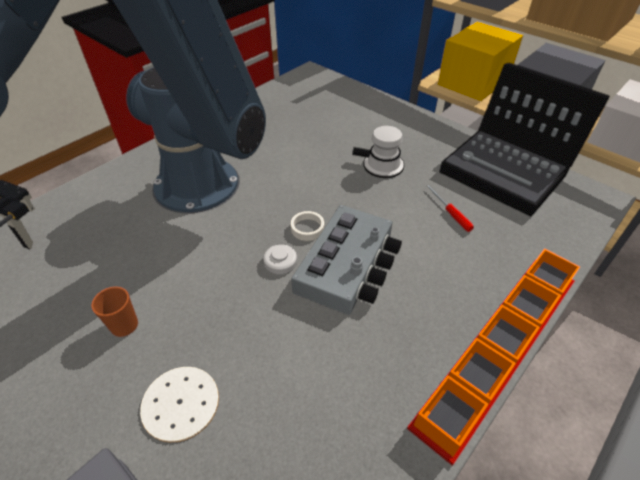

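```bash
cat > h.py <<'E'
from plant import manip, cams
import numpy as np, cv2
def unproj(cam,uv,z):
    c=cams.camera_info(cam); R=np.array(c['R']);t=np.array(c['t'])
    d=R.T@np.array([(uv[0]-c['cx'])/c['fx'],(uv[1]-c['cy'])/c['fy'],1.])
    o=-R.T@t
    return o+d*(z-o[2])/d[2]
def proj(cam,X):
    c=cams.camera_info(cam); p=np.array(c['R'])@X+np.array(c['t'])
    return np.array([c['fx']*p[0]/p[2]+c['cx'],c['fy']*p[1]/p[2]+c['cy']])
E
python3 - <<'E'
from h import *
cams.camera("top")
for q in ("key_a_top","box"):
    for r in cams.outline_of("top",q)[:6]:
        m=r['mask'].astype(np.uint8); ys,xs=np.nonzero(m)
        print(q,r['confidence'],r['extent'],m.sum(),xs.mean(),ys.mean(),cv2.minAreaRect(np.c_[xs,ys].astype(np.float32)), unproj("top",(xs.mean(),ys.mean()),.078))
E
```

```text
key_a_top 0.68 [124.9, 279.6, 178.8, 342.0] 2297 150.25250326512844 304.34175010883763 ((152.7979736328125, 304.1123352050781), (61.583534240722656, 50.85877990722656), 35.90972137451172) [0.35973719 0.42703141 0.078     ]
key_a_top 0.63 [332.4, 236.2, 346.5, 246.1] 163 340.5398773006135 241.99386503067484 ((340.61767578125, 241.97059631347656), (12.854387283325195, 12.854387283325195), 75.96376037597656) [ 0.52396611 -0.03513231  0.078     ]
box 0.96 [247.3, 188.3, 367.9, 281.6] 6194 303.24136260897643 234.2897965773329 ((303.11151123046875, 233.24229431152344), (75.25157928466797, 110.94782257080078), 74.74488067626953) [0.5410713  0.05831335 0.078     ]
```

The top view shows the box at about (305,235), turned about +15°. The keys are at about (277,260), (298,254), (320,248) and (342,242). The detector's first "key" result is actually the sander. The arm is to the right and the box is clear. I'll refine the key positions next.

```bash
python3 - <<'E'
from h import *
im=cv2.imread("pics/top0.png")
c=im[185:290,235:375]
cv2.imwrite("pics/c.png",cv2.resize(c,None,fx=5.5,fy=5.5,interpolation=cv2.INTER_CUBIC))
P=[unproj("top",p,.078) for p in [(277,260),(298,254),(320,248),(342,242)]]
for p in P: print(p)
d=P[0]-P[3]; print(np.hypot(*d[:2]), np.degrees(np.arctan2(-d[0],d[1])))
for q in ["tape","filter","socket_small","socket_large","sander","cup"]:
    cams.camera("top")
    for r in cams.outline_of("top",q)[:2]:
        m=r['mask']; ys,xs=np.nonzero(m); print(q,r['confidence'],r['extent'],unproj("top",(xs.mean(),ys.mean()),.03))
E
```

```text
[0.4753117  0.12164461 0.078     ]
[0.49144176 0.07006571 0.078     ]
[0.50770265 0.01576789 0.078     ]
[ 0.52403789 -0.03877816  0.078     ]
0.16765949476770461 16.8954284431746
tape 0.76 [273.3, 281.8, 311.3, 316.5] [0.37976147 0.08456264 0.03      ]
filter 0.81 [329.6, 273.4, 360.3, 309.7] [ 0.40731443 -0.04902283  0.03      ]
socket_large 0.49 [315.8, 208.5, 323.3, 216.9] [0.60420021 0.01519055 0.03      ]
sander 0.72 [124.9, 278.8, 177.6, 343.9] [0.35841131 0.44098147 0.03      ]
cup 0.81 [472.7, 328.5, 516.0, 360.3] [ 0.27676649 -0.43162128  0.03      ]
```

View pics/c.png

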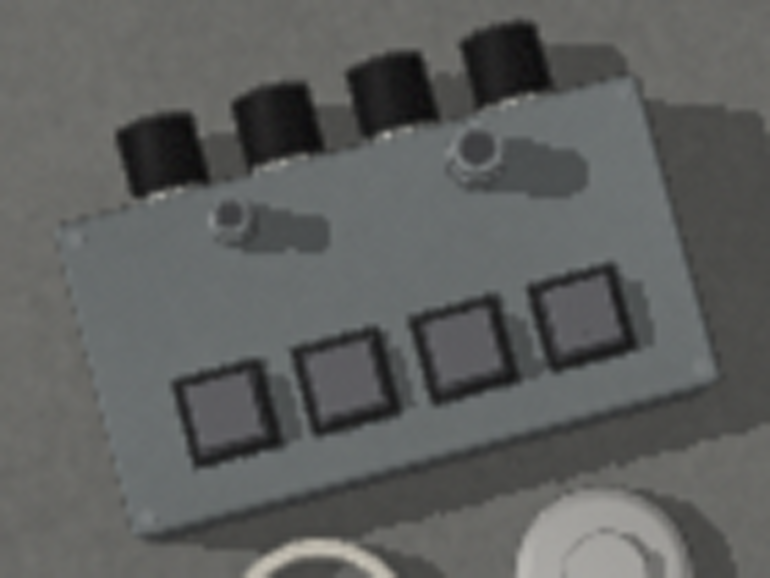

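```bash
cat >> h.py <<'E'
from scipy.spatial.transform import Rotation as Ro
px=[(276.5,259.5),(298.1,253.5),(319.5,247.7),(341.0,241.9)]
def keys():
    P=np.array([unproj("top",p,.078) for p in px]); c=P.mean(0)
    d=(P[0]-P[3]); yaw=np.arctan2(-d[0],d[1]); u=np.array([-np.sin(yaw),np.cos(yaw),0])
    return np.array([c+u*k for k in (.084,.028,-.028,-.084)]),np.degrees(yaw),P
def off(target,obs=None):
    o=obs or manip.get_obs(); R=Ro.from_euler('xyz',o['orientation'],degrees=True)
    return R.inv().apply(np.array(target)-o['position'])
E
python3 - <<'E'
from h import *
K,yaw,P=keys(); print(K,yaw); print(P-K)
print(off([K[0][0],K[0][1],.40]))
E
```

```text
[[ 0.47635572  0.12384536  0.078     ]
 [ 0.49243039  0.07020205  0.078     ]
 [ 0.50850506  0.01655873  0.078     ]
 [ 0.52457973 -0.03708458  0.078     ]] 16.68128801093734
[[ 1.68989773e-04 -9.26195830e-04  0.00000000e+00]
 [ 2.63139397e-04 -3.51442006e-04  0.00000000e+00]
 [-8.15570650e-05  4.69986650e-04  0.00000000e+00]
 [-3.50572105e-04  8.07651186e-04  0.00000000e+00]]
[ 0.49120074 -0.51928271  0.00474685]
```

Emit:
play_rows(steps=[{"offset":[0.034,-0.036,0],"rot":[0,0,0.026],"fingers":255},{"offset":[0.068,-0.072,0],"rot":[0,0,0.026],"fingers":255},{"offset":[0.102,-0.108,0],"rot":[0,0,0.026],"fingers":255},{"offset":[0.136,-0.144,0],"rot":[0,0,0.026],"fingers":255},{"offset":[0.17,-0.18,0],"rot":[0,0,0.026],"fingers":255}])

```text
clock: 1.4
position: [0.2771, -0.2968, 0.4049]
orientation: [180.0, -0.0, 16.6]
ft_force: [0.9, -1.0, -0.6]
grip_width: 0.0579
```

Emit:
play_rows(steps=[{"offset":[0.034,-0.036,0],"rot":[0,0,0],"fingers":255},{"offset":[0.068,-0.072,0],"rot":[0,0,0],"fingers":255},{"offset":[0.102,-0.108,0],"rot":[0,0,0],"fingers":255},{"offset":[0.136,-0.144,0],"rot":[0,0,0],"fingers":255},{"offset":[0.17,-0.18,0],"rot":[0,0,0],"fingers":255}])

```text
clock: 1.9
position: [0.3885, -0.0754, 0.4051]
orientation: [180.0, -0.1, 16.7]
ft_force: [1.4, -0.5, 0.5]
grip_width: 0.0177
```

```bash
python3 - <<'E'
from h import *
o=manip.get_obs(); print(o['clock'],o['position'],o['orientation'],o['ft_force'],o['grip_width'])
K,yaw,P=keys(); print(off([K[0][0],K[0][1],.36]))
E
```

```text
1.9 [ 0.38849161 -0.07540293  0.40510686] [ 1.79963294e+02 -5.04488001e-02  1.66554609e+01] [ 1.36931019 -0.54863826  0.45958521] 0.017685355854664738
[ 0.14124578 -0.16573464  0.04512508]
```

Emit:
play_rows(steps=[{"offset":[0.03,-0.035,0.005],"rot":[0,0,0],"fingers":255},{"offset":[0.06,-0.07,0.015],"rot":[0,0,0],"fingers":255},{"offset":[0.09,-0.105,0.025],"rot":[0,0,0],"fingers":255},{"offset":[0.118,-0.139,0.035],"rot":[0,0,0],"fingers":255},{"offset":[0.14,-0.166,0.045],"rot":[0,0,0],"fingers":255}])

```text
clock: 2.4
position: [0.4751, 0.1241, 0.3594]
orientation: [-180.0, -0.0, 16.7]
ft_force: [-0.7, -1.3, 1.2]
grip_width: 0.0003
```

Emit:
play_rows(steps=[{"offset":[0,0,0],"rot":[0,0,0],"fingers":255},{"offset":[0,0,0],"rot":[0,0,0],"fingers":255},{"offset":[0,0,0],"rot":[0,0,0],"fingers":255}])

```text
clock: 2.7
position: [0.4744, 0.121, 0.36]
orientation: [180.0, -0.0, 16.6]
ft_force: [0.2, 0.2, 0.1]
grip_width: 0.0003
```

```bash
python3 - <<'E'
from h import *
o=manip.get_obs(); print(o['clock'],o['position'],o['orientation'],o['ft_force'],o['grip_width'])
im=cams.camera("wrist"); cv2.imwrite("pics/w1.png",im[:,:,::-1])
im=cams.camera("scene"); cv2.imwrite("pics/s1.png",im[:,:,::-1])
for i in range(4): 
    cams.camera("wrist"); print(manip.get_obs()['ft_force'])
K,yaw,P=keys(); print(off([K[0][0],K[0][1],.28]))
# project keys in wrist
c=cams.camera_info("wrist"); T=np.linalg.inv(c['hand_eye'])
R=Ro.from_euler('xyz',o['orientation'],degrees=True)
for k in K:
    p=T[:3,:3]@R.inv().apply(k-o['position'])+T[:3,3]; print(c['fx']*p[0]/p[2]+c['cx'],c['fy']*p[1]/p[2]+c['cy'])
E
```

```text
2.7 [0.47438132 0.12100054 0.36000705] [ 1.79990925e+02 -3.86248161e-03  1.66264801e+01] [0.21778517 0.15423966 0.12976651] 0.0002658781834918098
[0.30777865 0.00756809 0.54830516]
[0.79557517 0.21156646 0.39148832]
[ 0.09977873 -0.01490867  0.48000651]
[ 0.49311484 -0.68327177  0.63993718]
[ 0.0024289  -0.0020078   0.08001848]
315.0266546289234 231.47083084473792
385.5197989799549 231.39705501894778
456.0017471885983 231.32329091067518
526.4725019219991 231.24953851712857
```

View pics/w1.png

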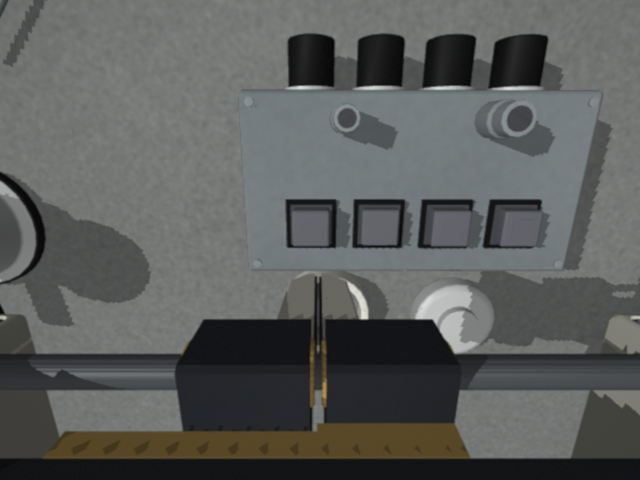

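View pics/s1.png

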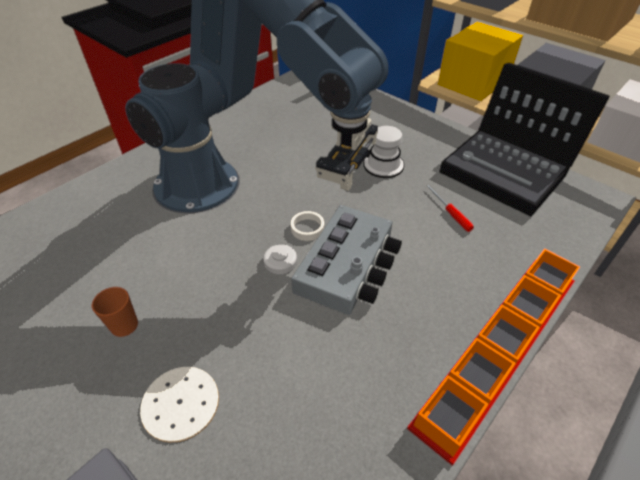

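The wrist picture puts the caps at (311,226), (380,226), (450,226) and (520,226). That is about 4–5 px (3–4 mm) from the top camera's prediction, so I'll split the difference between the two, which is small next to a 30 mm cap. The sockets are well behind the row.

Emit:
play_rows(steps=[{"offset":[0.004,-0.004,0.03],"rot":[0,0,0],"fingers":255},{"offset":[0.004,-0.004,0.06],"rot":[0,0,0],"fingers":255},{"offset":[0.004,-0.004,0.08],"rot":[0,0,0],"fingers":255},{"offset":[0.004,-0.004,0.09],"rot":[0,0,0],"fingers":255},{"offset":[0.004,-0.004,0.09],"rot":[0,0,0],"fingers":255}])

```text
clock: 3.5
position: [0.4772, 0.1265, 0.269]
orientation: [-180.0, 0.1, 16.6]
ft_force: [-0.6, 0.2, 0.5]
grip_width: 0.0006
```

```bash
cat > rd.py <<'E'
from h import *
import sys
n=int(sys.argv[1]) if len(sys.argv)>1 else 8
F=[];Z=[]
for i in range(n):
    cams.camera("wrist"); o=manip.get_obs(); F.append(o['ft_force']);Z.append(o['position'])
F=np.array(F); print(o['clock'],np.mean(Z,0).round(4),'tip',round(np.mean(Z,0)[2]*1000-186,2),'F',F.mean(0).round(2),'sd',F.std(0).round(2), np.round(o['orientation'],2))
K,_,_=keys()
e=np.array([.002*np.cos(.29)-.002*np.sin(.29),.002*np.sin(.29)+.002*np.cos(.29),0])
for k in K: print(off([*(k+e)[:2],o['position'][2]],o).round(4),end=' ')
E
python3 rd.py
```

```text
3.9 [0.4775 0.1267 0.2705] tip 84.52 F [ 0.17 -0.13  0.21] sd [0.24 0.38 0.43] [ 1.7999e+02 -6.0000e-02  1.6660e+01]
[0.0002 0.0005 0.    ] [0.0002 0.0565 0.    ] [0.0002 0.1125 0.    ] [0.0002 0.1685 0.    ]
```

Emit:
play_rows(steps=[{"offset":[0,0,0.0015],"fingers":255,"rot":[0,0,0]},{"offset":[0,0,0.003],"fingers":255,"rot":[0,0,0]},{"offset":[0,0,0.004],"fingers":255,"rot":[0,0,0]},{"offset":[0,0,0.0045],"fingers":255,"rot":[0,0,0]},{"offset":[0,0,0.005],"fingers":255,"rot":[0,0,0]}])

```text
clock: 4.4
position: [0.4773, 0.1267, 0.2646]
orientation: [-180.0, 0.0, 16.7]
ft_force: [-0.1, 0.3, 1.0]
grip_width: 0.0005
```

```bash
python3 rd.py 8
```

```text
4.8 [0.4773 0.1267 0.2647] tip 78.72 F [0.19 0.14 0.08] sd [0.52 0.49 0.47] [-180.     -0.     16.66]
[0.0003 0.0005 0.    ] [ 0.0003  0.0565 -0.    ] [ 0.0003  0.1125 -0.    ] [ 0.0003  0.1685 -0.    ]
```

Emit:
play_rows(steps=[{"offset":[0,0,0.0003],"fingers":255,"rot":[0,0,0]},{"offset":[0,0,0.0006],"fingers":255,"rot":[0,0,0]},{"offset":[0,0,0.001],"fingers":255,"rot":[0,0,0]}])

```text
clock: 5.1
position: [0.4773, 0.1267, 0.2638]
orientation: [180.0, -0.0, 16.7]
ft_force: [-0.6, 0.5, 3.2]
grip_width: 0.0006
```

```bash
python3 rd.py 8
```

```text
5.5 [0.4773 0.1267 0.2638] tip 77.79 F [-0.45 -0.25  2.32] sd [0.51 0.48 0.53] [180.    -0.    16.66]
[0.0003 0.0005 0.    ] [0.0003 0.0565 0.    ] [0.0003 0.1125 0.    ] [0.0003 0.1685 0.    ]
```

Key 1 made contact at a tip height of about 77.8 mm with 2.3 N, so it is up. On to key 2.

Emit:
play_rows(steps=[{"offset":[0,0,-0.006],"fingers":255,"rot":[0,0,0]},{"offset":[0,0.01,-0.012],"fingers":255,"rot":[0,0,0]},{"offset":[0,0.035,-0.012],"fingers":255,"rot":[0,0,0]},{"offset":[0,0.056,-0.012],"fingers":255,"rot":[0,0,0]},{"offset":[0,0.056,-0.008],"fingers":255,"rot":[0,0,0]}])

```text
clock: 6.0
position: [0.4941, 0.071, 0.2725]
orientation: [180.0, -0.1, 16.5]
ft_force: [0.2, -0.5, -1.0]
grip_width: 0.0005
```

Emit:
play_rows(steps=[{"offset":[0,0,0.002],"fingers":255,"rot":[0,0,0]},{"offset":[0,0,0.004],"fingers":255,"rot":[0,0,0]},{"offset":[0,0,0.0055],"fingers":255,"rot":[0,0,0]},{"offset":[0,0,0.0065],"fingers":255,"rot":[0,0,0]},{"offset":[0,0,0.007],"fingers":255,"rot":[0,0,0]}])

```text
clock: 6.5
position: [0.4933, 0.0734, 0.2646]
orientation: [-180.0, 0.0, 16.7]
ft_force: [0.1, 0.2, 0.0]
grip_width: 0.0005
```

```bash
python3 rd.py 8
```

```text
6.9 [0.4933 0.0732 0.2647] tip 78.75 F [ 0.07  0.24 -0.04] sd [0.39 0.25 0.49] [ 1.800e+02 -1.000e-02  1.666e+01]
[ 0.0003 -0.0555 -0.    ] [0.0003 0.0005 0.    ] [0.0003 0.0565 0.    ] [0.0003 0.1125 0.    ]
```

Emit:
play_rows(steps=[{"offset":[0,0,0.0003],"fingers":255,"rot":[0,0,0]},{"offset":[0,0,0.0006],"fingers":255,"rot":[0,0,0]},{"offset":[0,0,0.001],"fingers":255,"rot":[0,0,0]}])

```text
clock: 7.2
position: [0.4934, 0.0731, 0.2637]
orientation: [-180.0, -0.0, 16.7]
ft_force: [0.9, -0.8, -0.3]
grip_width: 0.0002
```

```bash
python3 rd.py 8
```

```text
7.6 [0.4933 0.0731 0.2637] tip 77.71 F [-0.16 -0.05 -0.17] sd [0.38 0.38 0.47] [-180.     -0.     16.66]
[ 0.0003 -0.0555  0.    ] [0.0003 0.0005 0.    ] [ 0.0003  0.0565 -0.    ] [ 0.0003  0.1125 -0.    ]
```

There is no contact at 77.7 mm on key 2. I'll go on down in small steps.

Emit:
play_rows(steps=[{"offset":[0,0,0.0003],"fingers":255,"rot":[0,0,0]},{"offset":[0,0,0.0006],"fingers":255,"rot":[0,0,0]},{"offset":[0,0,0.0008],"fingers":255,"rot":[0,0,0]}])

```text
clock: 7.9
position: [0.4933, 0.0731, 0.2629]
orientation: [-180.0, 0.0, 16.7]
ft_force: [0.1, -0.8, -0.1]
grip_width: 0.0005
```

```bash
python3 rd.py 6
```

```text
8.2 [0.4933 0.0731 0.2629] tip 76.91 F [-0.12  0.23 -0.46] sd [0.47 0.39 0.71] [-180.     -0.     16.66]
[ 0.0003 -0.0555  0.    ] [0.0003 0.0005 0.    ] [ 0.0003  0.0565 -0.    ] [ 0.0003  0.1125 -0.    ]
```

Emit:
play_rows(steps=[{"offset":[0,0,0.0004],"fingers":255,"rot":[0,0,0]},{"offset":[0,0,0.0008],"fingers":255,"rot":[0,0,0]},{"offset":[0,0,0.0012],"fingers":255,"rot":[0,0,0]},{"offset":[0,0,0.0016],"fingers":255,"rot":[0,0,0]},{"offset":[0,0,0.002],"fingers":255,"rot":[0,0,0]}])

```text
clock: 8.7
position: [0.4933, 0.0731, 0.2609]
orientation: [-180.0, 0.0, 16.7]
ft_force: [-0.1, -0.5, 1.0]
grip_width: 0.0005
```

```bash
python3 rd.py 6
```

```text
9.0 [0.4933 0.0731 0.2609] tip 74.91 F [ 0.12 -0.09  0.06] sd [0.3  0.37 0.36] [-180.      0.     16.66]
[ 0.0003 -0.0555  0.    ] [ 0.0003  0.0005 -0.    ] [ 0.0003  0.0565 -0.    ] [ 0.0004  0.1125 -0.    ]
```

Emit:
play_rows(steps=[{"offset":[0,0,0.0002],"fingers":255,"rot":[0,0,0]},{"offset":[0,0,0.0004],"fingers":255,"rot":[0,0,0]},{"offset":[0,0,0.0006],"fingers":255,"rot":[0,0,0]}])

```text
clock: 9.3
position: [0.4934, 0.0731, 0.2605]
orientation: [180.0, -0.0, 16.7]
ft_force: [-0.5, -0.3, 3.3]
grip_width: 0.0006
```

```bash
python3 rd.py 6
```

```text
9.6 [0.4934 0.0731 0.2604] tip 74.44 F [-1.05  0.21  3.89] sd [0.73 0.6  0.43] [180.    -0.    16.66]
[ 0.0003 -0.0555 -0.    ] [0.0003 0.0005 0.    ] [0.0003 0.0565 0.    ] [0.0003 0.1125 0.    ]
```

Key 2 made contact at 74.4 mm and is stiff at 3.9 N, so it is the latched one. I still need to tap keys 3 and 4.

Emit:
play_rows(steps=[{"offset":[0,0,-0.008],"fingers":255,"rot":[0,0,0]},{"offset":[0,0.005,-0.0155],"fingers":255,"rot":[0,0,0]},{"offset":[0,0.032,-0.0155],"fingers":255,"rot":[0,0,0]},{"offset":[0,0.056,-0.0155],"fingers":255,"rot":[0,0,0]},{"offset":[0,0.056,-0.0115],"fingers":255,"rot":[0,0,0]}])

```text
clock: 10.1
position: [0.5103, 0.0174, 0.2728]
orientation: [179.9, -0.1, 16.5]
ft_force: [-0.4, -0.3, -0.0]
grip_width: 0.0003
```

Emit:
play_rows(steps=[{"offset":[0,0,0.002],"fingers":255,"rot":[0,0,0]},{"offset":[0,0,0.004],"fingers":255,"rot":[0,0,0]},{"offset":[0,0,0.0055],"fingers":255,"rot":[0,0,0]},{"offset":[0,0,0.0065],"fingers":255,"rot":[0,0,0]},{"offset":[0,0,0.007],"fingers":255,"rot":[0,0,0]}])

```text
clock: 10.6
position: [0.5093, 0.0198, 0.2648]
orientation: [-180.0, 0.0, 16.7]
ft_force: [-0.6, 0.9, 0.1]
grip_width: 0.0008
```

```bash
python3 rd.py 6
```

```text
10.9 [0.5094 0.0196 0.2648] tip 78.84 F [ 0.18 -0.4   0.18] sd [0.54 0.44 0.48] [180.    -0.    16.66]
[ 0.0003 -0.1115 -0.    ] [ 0.0003 -0.0555 -0.    ] [0.0003 0.0005 0.    ] [0.0003 0.0565 0.    ]
```

Emit:
play_rows(steps=[{"offset":[0,0,0.0003],"fingers":255,"rot":[0,0,0]},{"offset":[0,0,0.0006],"fingers":255,"rot":[0,0,0]},{"offset":[0,0,0.001],"fingers":255,"rot":[0,0,0]}])

```text
clock: 11.2
position: [0.5094, 0.0194, 0.2639]
orientation: [180.0, -0.0, 16.7]
ft_force: [-0.4, 0.3, 2.9]
grip_width: 0.0005
```

```bash
python3 rd.py 6
```

```text
11.5 [0.5094 0.0194 0.2639] tip 77.9 F [-0.4  -0.08  2.69] sd [0.38 0.46 0.34] [180.    -0.    16.66]
[ 0.0003 -0.1115 -0.    ] [ 0.0003 -0.0555 -0.    ] [0.0003 0.0005 0.    ] [0.0003 0.0565 0.    ]
```

Key 3 is up, with contact at 77.9 mm and 2.7 N. On to key 4.

Emit:
play_rows(steps=[{"offset":[0,0,-0.006],"fingers":255,"rot":[0,0,0]},{"offset":[0,0.01,-0.012],"fingers":255,"rot":[0,0,0]},{"offset":[0,0.035,-0.012],"fingers":255,"rot":[0,0,0]},{"offset":[0,0.056,-0.012],"fingers":255,"rot":[0,0,0]},{"offset":[0,0.056,-0.008],"fingers":255,"rot":[0,0,0]}])

```text
clock: 12.0
position: [0.5263, -0.0364, 0.2726]
orientation: [179.9, -0.1, 16.5]
ft_force: [0.7, -0.8, 0.1]
grip_width: 0.0003
```

Emit:
play_rows(steps=[{"offset":[0,0,0.002],"fingers":255,"rot":[0,0,0]},{"offset":[0,0,0.004],"fingers":255,"rot":[0,0,0]},{"offset":[0,0,0.0055],"fingers":255,"rot":[0,0,0]},{"offset":[0,0,0.0065],"fingers":255,"rot":[0,0,0]},{"offset":[0,0,0.007],"fingers":255,"rot":[0,0,0]}])

```text
clock: 12.5
position: [0.5254, -0.0339, 0.2648]
orientation: [-180.0, 0.0, 16.7]
ft_force: [-0.5, -0.3, 0.0]
grip_width: 0.0004
```

```bash
python3 rd.py 6
```

```text
12.8 [ 0.5255 -0.0341  0.2648] tip 78.85 F [ 0.07 -0.2   0.02] sd [0.28 0.29 0.33] [ 1.800e+02 -1.000e-02  1.666e+01]
[ 0.0003 -0.1675 -0.    ] [ 0.0003 -0.1115 -0.    ] [ 0.0003 -0.0555 -0.    ] [0.0003 0.0005 0.    ]
```

Emit:
play_rows(steps=[{"offset":[0,0,0.0003],"fingers":255,"rot":[0,0,0]},{"offset":[0,0,0.0006],"fingers":255,"rot":[0,0,0]},{"offset":[0,0,0.001],"fingers":255,"rot":[0,0,0]}])

```text
clock: 13.1
position: [0.5255, -0.0342, 0.2639]
orientation: [180.0, -0.0, 16.7]
ft_force: [-0.1, 0.1, 3.5]
grip_width: 0.0006
```

```bash
python3 rd.py 6
```

```text
13.4 [ 0.5255 -0.0342  0.2639] tip 77.91 F [-0.45  0.27  2.32] sd [0.36 0.29 0.24] [ 1.800e+02 -1.000e-02  1.666e+01]
[ 0.0003 -0.1675 -0.    ] [ 0.0003 -0.1115 -0.    ] [ 0.0003 -0.0555 -0.    ] [0.0003 0.0005 0.    ]
```

Key 4 is up, with contact at 77.9 mm and 2.3 N. So only key 2 is latched, and I'll go back to it and press.

Emit:
play_rows(steps=[{"offset":[0,0,-0.01],"fingers":255,"rot":[0,0,0]},{"offset":[0,-0.01,-0.018],"fingers":255,"rot":[0,0,0]},{"offset":[0,-0.045,-0.018],"fingers":255,"rot":[0,0,0]},{"offset":[0,-0.085,-0.018],"fingers":255,"rot":[0,0,0]},{"offset":[0,-0.112,-0.018],"fingers":255,"rot":[0,0,0]}])

```text
clock: 13.9
position: [0.4923, 0.0752, 0.2826]
orientation: [-180.0, -0.0, 16.7]
ft_force: [-0.0, -0.3, -0.8]
grip_width: 0.0004
```

Emit:
play_rows(steps=[{"offset":[0,0,0.004],"fingers":255,"rot":[0,0,0]},{"offset":[0,0,0.009],"fingers":255,"rot":[0,0,0]},{"offset":[0,0,0.014],"fingers":255,"rot":[0,0,0]},{"offset":[0,0,0.0175],"fingers":255,"rot":[0,0,0]},{"offset":[0,0,0.0195],"fingers":255,"rot":[0,0,0]}])

```text
clock: 14.4
position: [0.4935, 0.0724, 0.2618]
orientation: [-180.0, 0.0, 16.6]
ft_force: [0.0, -0.4, 0.3]
grip_width: 0.0006
```

```bash
python3 rd.py 4
```

```text
14.6 [0.4934 0.0727 0.2621] tip 76.05 F [-0.32 -0.09 -0.3 ] sd [0.37 0.22 0.23] [-180.      0.     16.63]
[ 0.0002 -0.0558  0.    ] [ 0.0003  0.0002 -0.    ] [ 0.0003  0.0562 -0.    ] [ 0.0004  0.1122 -0.    ]
```

Key 2 is still down, with the tip at 76.05 mm and no contact. Now I'll press slowly.

Emit:
play_rows(steps=[{"offset":[0,0,0.0007],"fingers":255,"rot":[0,0,0]},{"offset":[0,0,0.0014],"fingers":255,"rot":[0,0,0]},{"offset":[0,0,0.002],"fingers":255,"rot":[0,0,0]},{"offset":[0,0,0.0026],"fingers":255,"rot":[0,0,0]},{"offset":[0,0,0.0032],"fingers":255,"rot":[0,0,0]}])

```text
clock: 15.1
position: [0.4934, 0.0731, 0.2594]
orientation: [180.0, -0.0, 16.7]
ft_force: [-0.5, 0.0, 5.6]
grip_width: 0.0006
```

Emit:
play_rows(steps=[{"offset":[0,0,0.0004],"fingers":255,"rot":[0,0,0]},{"offset":[0,0,0.0008],"fingers":255,"rot":[0,0,0]},{"offset":[0,0,0.0012],"fingers":255,"rot":[0,0,0]},{"offset":[0,0,0.0016],"fingers":255,"rot":[0,0,0]},{"offset":[0,0,0.002],"fingers":255,"rot":[0,0,0]}])

```text
clock: 15.6
position: [0.4934, 0.0731, 0.2575]
orientation: [180.0, -0.0, 16.7]
ft_force: [-2.5, -0.8, 8.0]
grip_width: 0.0
```

```bash
python3 rd.py 4
```

```text
15.8 [0.4934 0.0731 0.2575] tip 71.51 F [-2.42 -0.37  8.29] sd [0.39 0.47 0.55] [ 1.7999e+02 -2.0000e-02  1.6670e+01]
[ 0.0002 -0.0555 -0.    ] [0.0002 0.0005 0.    ] [0.0002 0.0565 0.    ] [0.0002 0.1125 0.    ]
```

Emit:
play_rows(steps=[{"offset":[0,0,0.0004],"fingers":255,"rot":[0,0,0]},{"offset":[0,0,0.0008],"fingers":255,"rot":[0,0,0]},{"offset":[0,0,0.0012],"fingers":255,"rot":[0,0,0]},{"offset":[0,0,0.0016],"fingers":255,"rot":[0,0,0]},{"offset":[0,0,0.0016],"fingers":255,"rot":[0,0,0]}])

```text
clock: 16.3
position: [0.4934, 0.0731, 0.256]
orientation: [180.0, -0.0, 16.7]
ft_force: [-3.6, -0.7, 9.7]
grip_width: 0.0005
```

```bash
python3 rd.py 8
```

```text
16.7 [0.4934 0.0731 0.2561] tip 70.05 F [-2.79 -0.87  9.48] sd [0.43 0.5  0.29] [ 1.7999e+02 -2.0000e-02  1.6670e+01]
[ 0.0002 -0.0555 -0.    ] [0.0002 0.0005 0.    ] [0.0002 0.0565 0.    ] [0.0003 0.1125 0.    ]
```

Pressed about 4.4 mm at 9.5 N and held. Now I'll let go straight up.

Emit:
play_rows(steps=[{"offset":[0,0,-0.002],"fingers":255,"rot":[0,0,0]},{"offset":[0,0,-0.004],"fingers":255,"rot":[0,0,0]},{"offset":[0,0,-0.006],"fingers":255,"rot":[0,0,0]},{"offset":[0,0,-0.006],"fingers":255,"rot":[0,0,0]}])

```text
clock: 17.1
position: [0.4934, 0.0731, 0.2619]
orientation: [180.0, -0.0, 16.7]
ft_force: [-2.0, -0.1, 3.5]
grip_width: 0.0002
```

```bash
python3 rd.py 6
```

```text
17.4 [0.4934 0.0731 0.2616] tip 75.57 F [-0.46 -0.51  4.71] sd [0.31 0.52 0.28] [ 1.800e+02 -1.000e-02  1.666e+01]
[ 0.0002 -0.0555 -0.    ] [0.0002 0.0005 0.    ] [0.0003 0.0565 0.    ] [0.0003 0.1125 0.    ]
```

At 75.6 mm the key still pushes back with 4.7 N, which matches the curve of an up key, so it has released. I'll withdraw upward.

Emit:
play_rows(steps=[{"offset":[0,0,-0.003],"fingers":255,"rot":[0,0,0]},{"offset":[0,0,-0.01],"fingers":255,"rot":[0,0,0]},{"offset":[0,0,-0.03],"fingers":255,"rot":[0,0,0]},{"offset":[0,0,-0.06],"fingers":255,"rot":[0,0,0]},{"offset":[0,0,-0.09],"fingers":255,"rot":[0,0,0]}])

```text
clock: 17.9
position: [0.4931, 0.0731, 0.3526]
orientation: [-180.0, 0.1, 16.7]
ft_force: [0.2, 0.6, 0.0]
grip_width: 0.0007
```

Emit:
play_rows(steps=[{"offset":[0,0,0],"fingers":255,"rot":[0,0,0]},{"offset":[0,0,0],"fingers":255,"rot":[0,0,0]},{"offset":[0,0,0],"fingers":255,"rot":[0,0,0]}])

```text
clock: 18.2
position: [0.493, 0.0731, 0.3507]
orientation: [-180.0, 0.1, 16.7]
ft_force: [0.8, 0.1, -0.8]
grip_width: 0.0008
```

```bash
python3 rd.py 2; python3 - <<'E'
from h import *
im=cams.camera("wrist"); cv2.imwrite("pics/w2.png",im[:,:,::-1])
E
```

```text
18.3 [0.4931 0.0731 0.3506] tip 164.57 F [ 0.59  0.15 -0.53] sd [0.05 0.45 0.76] [-1.7997e+02  1.1000e-01  1.6660e+01]
[ 0.0005 -0.0554  0.    ] [ 0.0005  0.0006 -0.    ] [ 0.0005  0.0566 -0.    ] [ 6.000e-04  1.126e-01 -1.000e-04]
```

View pics/w2.png

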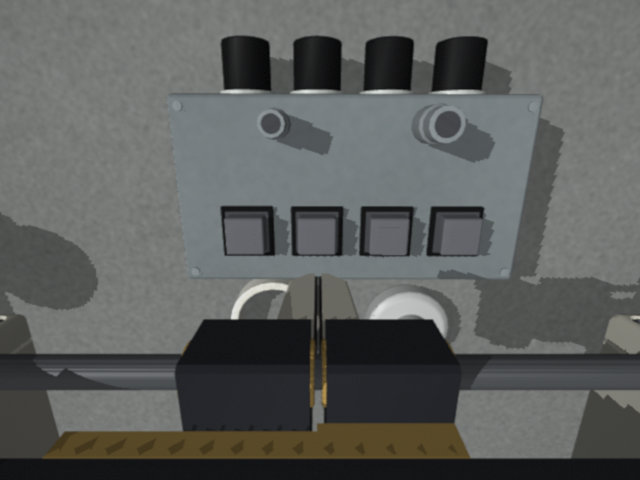

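The wrist picture shows the four caps alike at (247,232), (317,231), (388,231) and (460,231). The sockets are still at (273,124) and (445,124), and nothing has been disturbed. Handing in.

```bash
python3 - <<'E'
from h import *
print(manip.finish_job(), manip.get_obs()['clock'])
E
```

```text
the job is handed in; nothing more can be done
the job is handed in; nothing more can be done
```

The latched key was the second from the robot's left. I pressed only that one until it released, and all four keys should now be standing up. The job was handed in at about 18.4 s.

| Key (left to right) | Contact height | Force at tap | State found |
|---|---|---|---|
| 1 | 77.8 mm | 2.3 N | up |
| 2 | 74.4 mm | 3.9 N, stiff | latched |
| 3 | 77.9 mm | 2.7 N | up |
| 4 | 77.9 mm | 2.3 N | up |

- **Release:** I tapped with the closed fingertips in that order, then pressed key 2 slowly to 70.05 mm (about 4.4 mm in, 9.5 N), held it and let it go. While rising it still pushed back with 4.7 N at 75.6 mm, above its latched height of about 74.5 mm, so it had released.
- **Last checks:** The final wrist picture shows four alike caps and the sockets in place, and the fingertip is about 85 mm clear of the keys. I did not tap key 2 again afterwards. I also took no final scene or top picture, so the sander, cup, discs and driver were not looked at again. The arm never went near them.
- **Disagreements:** The wrist and top cameras differed by 3–4 mm on the key positions, so I aimed between them. While pressing key 2 there was also a small sideways force, up to about 3 N.

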